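# Make up two desk kits

## Task

Make up the two desk kits: the blue tray gets the silver pen and the brown-handled stamp, the red tray gets the black pen, the black-handled stamp and the eraser. In each tray the pen lies in the long groove, the stamp stands upright in the middle of the black-lined bay and the eraser lies flat in the middle of the white-lined bay, each with its long side along the tray's long side (the blue tray's white bay stays empty). Leave the mug and the ink bottle where they stand.

Things in the scene. Friction and masses are not known exactly. Their poses are not given: they have to be found in the camera images.
- silver_pen_center (a point): silver ball pen, 13 mm thick, 132 mm long, lying on the desk; round, so it can roll. The point is its centre, 7 mm above what it lies on; its y axis runs along the pen
- black_pen_center (a point): black capped fountain pen with a gold clip, 13 mm thick, 132 mm long, lying on the desk; round, so it can roll. The point is its centre, 7 mm above what it lies on; its y axis runs along the pen
- brown_stamp_center (a point): rubber hand stamp with a brown wooden handle, standing upright on a brown foot 24 (x) x 48 (y) x 18 mm, 66 mm high over all, about 45 g. The turned handle is about 23 mm thick, upright over the foot's middle, 18 to 66 mm above the desk: grasp it there. The point is its centre, 33 mm above its underside; y along the foot's long side, z up
- black_stamp_center (a point): rubber hand stamp with a black handle, standing upright on a brown foot 24 (x) x 48 (y) x 18 mm, 66 mm high over all, about 45 g. The turned handle is about 23 mm thick, upright over the foot's middle, 18 to 66 mm above the desk: grasp it there. The point is its centre, 33 mm above its underside; y along the foot's long side, z up
- blue_eraser_center (a point): eraser, white with a blue sleeve, 21 (x) x 52 (y) x 12 mm, lying flat. The point is its centre, 6 mm above its underside; y along its long side, z up
- tray_blue: fixed blue tray on the desk pad, 96 (x) x 160 (y) mm; floor 4 mm thick, walls and ridges 4 mm thick, 4 mm above the floor. Origin: centre of underside; z up, y along the 160 mm side, x away from the robot at yaw 0. Pen groove 36 x 152 mm along y, centre x -26, y 0 mm. Bays 48 (x) x 74 (y) mm: black-lined, centre x +20, y +39 mm; white-lined, centre x +20, y -39 mm (stays empty)
- tray_red: fixed red tray on the desk pad, 96 (x) x 160 (y) mm; floor 4 mm thick, walls and ridges 4 mm thick, 4 mm above the floor. Origin: centre of underside; z up, y along the 160 mm side, x away from the robot at yaw 0. Pen groove 36 x 152 mm along y, centre x -26, y 0 mm. Bays 48 (x) x 74 (y) mm: black-lined, centre x +20, y -39 mm; white-lined, centre x +20, y +39 mm
- white_mug_center (a point): white mug, bystander, 84 mm across, 123 mm with its handle, 91 mm high; the point is the middle of its outline, handle included, 45 mm above its underside; handle towards its -y
- ink_center (a point): square dark blue ink bottle with a black cap, bystander, 49 x 48 x 58 mm; the point is on its axis, 29 mm above the desk

How it is judged:
By the outcome, as a careful person would: the job done as asked, in the order asked, and still so for the second after the job is handed in, with the robot touching nothing.
It also fails if it takes over 120 s, if anything falls off the work surface, if the arm or the gripper's body presses on something with over 40 N, if the wrist force passes 120 N, or if a joint passes its speed limit or range.

## Robot

A 6-joint arm with a two-finger parallel gripper is mounted at the origin on a cart in front of the work surface, level with it; the furniture and walls round the work are solid. World frame = base frame: x ahead of the robot, y to its left, z up, the work surface at z = 0. Lengths are in m, angles in rad, forces in N, time in s.
With the tool pointing down it reaches from about 0.375 to 0.9 m from the base axis. Payload 3.1 kg.
Tool frame: the origin (TCP) lies on the centre line of the jaws, within the pads' length; the fingertips stand robot.tip_reach ahead of it and the grasp point (between the pads) lies 8 mm behind it (robot.tip_reach is the distance from the TCP to the fingertips, in m); z points along the fingers, y is the line along which they close (so a half turn about z gives the same grasp; the last joint's range is limited). The gripper opens to 87 mm and grips with 3 to 60 N. Pads are 19 mm wide; open, the fingers measure 117 mm over their backs; the gripper's body (75 mm by 190 mm) begins 51 mm behind the grasp point.
Start: joints at [0.997, 0.527, 1.433, -0, 1.181, -0.178], TCP at [0.241, 0.577, 0.234] pointing down, gripper open.
Joint ranges: [-3.08, 3.08], [-0.75, 2.2], [0.22, 2.44], [-1.43, 4.57], [0, 2.65], [-2.85, 2.85]. Speed limits (rad/s): [2.79, 2.79, 3.14, 3.14, 3.14, 3.14].

## Interface

Orientations are given as a unit quaternion [x, y, z, w].
In Python, from rig import robot gives the robot as it stands.
- The arm moves only by the tool jog_arm, never from a script. Its argument "motion" is one flat list of numbers, 7 for each row, row after row: the shift along the tool's x, y, z scaled (see below), then the turn, a rotation vector about the tool's x, y, z scaled (see below), then the gripper's target within -1 to 1 (shut at 1, half-way at 0, fully open at -1). In form: [x, y, z, rx, ry, rz, hand, x, y, z, rx, ry, rz, hand, ...]. A call has 1 to 12 rows; each row shifts and turns the commanded pose from where the row before left it, along the tool's axes as they then stand; what a row does not reach is not made up. The controller multiplies each number of a shift by 4 cm and each number of a turn by 4 degrees. A row lasts 1/8 s, in which the tool goes at most 62.5 mm and 10.7 degrees, less where a joint would pass 70% of its speed; a pose out of reach is approached as far as the arm can. A call with a number of a shift or a turn outside -1 to 1 is refused whole. A call with a gripper value outside its range is refused whole. The fingers move at their own pace and stop on an object; "grip_force" is the grip in N (left out, the last holds). Time passes only in rows, so rows that do not move let the fingers close. It gives the time, the measured TCP pose, the force, the opening and the grip force at its end, in the units of the state.
- robot.get_obs(): the state, without advancing time (a new reading comes with each control period).
- robot.camera(name): name is "side" or "top" or "wrist"; returns the picture (400x640x3 uint8, blue, green, red); there is no depth.
- robot.calibration(name): a dict with "fx", "fy", "cx", "cy" (pixels), "dist_coeffs" ([k1, k2, p1, p2, k3] as OpenCV has them; the pictures are not rectified), "R" (3x3) and "t" (3): a world point X has camera coordinates R X + t; the wrist camera has in their place "T_tool_cam" (4x4, takes a point from camera to tool coordinates, whose origin is the TCP and whose axes are the flange's). Camera axes: x right, y down, z forward; pixel columns grow to the right and rows downward; lengths in m; the calibration is good to about 2 mm. A picture is of the moment at which its call begins: read the wrist's pose just before it. calibration takes no time and is no camera call.
- robot.hand_in(): hands the job in; it is judged then, once.
The state is a dict: "time": time; "q": joint angles; "joint_velocities": joint speeds; "joint_torque": joint torques, N m; "position": TCP position; "tool_rot": TCP orientation; "ft_force": force on the tool from outside, world axes, zero at the start; "moment": the same for the moment, N m; "grip_width": finger opening in m; "grip_force": force on a finger pad.
Only numpy, scipy, OpenCV 4.12 (cv2) and the standard library are available. Lean on these libraries where they do the work, as an engineer would, in place of code of your own. Each camera call takes 0.05 s, during which the arm holds its last target. There are 200 camera calls.

## Working session

There is one attempt and no reset: what is moved stays moved. The work goes in short steps, Python scripts to look and compute and a tool call to move; the robot and the scene stay as the last step left them, time stands still between calls to the robot, and variables do not carry over. Pictures are saved under pics/ and viewed, at most 14 in all, crops included, and the job is handed in when it is done.

Besides the shell and the picture viewer there is one more tool, called after "Emit:" by a JSON object that holds its "fn" and its "kwargs", one argument or row to a line. jog_arm: Moves the arm, as the interface text tells. Shifts and turns lie within -1 to 1; 1 stands for 4 cm of shift or 4 degrees of turn. Its arguments: {"type":"object","properties":{"motion":{"type":"array","items":{"type":"number"}},"grip_force":{"type":"number"}},"required":["motion"]}

```bash
ls; mkdir -p pics; python3 - <<'E'
from rig import robot
import cv2
o=robot.get_obs(); print(o); print(robot.tip_reach)
for n in("top","side"):
    cv2.imwrite(f"pics/{n}0.png",robot.camera(n))
for n in("top","side","wrist"): print(robot.calibration(n))
E
```

```text
pics
{'time': 0.0, 'q': array([ 9.96486805e-01,  5.28460113e-01,  1.43393589e+00, -1.18928688e-05,
        1.18136699e+00, -1.78516339e-01]), 'joint_velocities': array([-0.00014085, -0.00118022, -0.00093985, -0.00030709,  0.00043433,
       -0.00102328]), 'joint_torque': array([ 2.03412594e-03, -4.40035772e+01, -1.76601523e+01,  6.35379413e-02,
        5.81884885e-02, -1.37436159e-04]), 'position': array([0.24055025, 0.57607355, 0.23256464]), 'tool_rot': array([ 1.96605077e-01,  9.80482160e-01, -1.01121736e-03, -3.93780404e-04]), 'ft_force': array([ 0.74978186, -0.31994515, -0.28557936]), 'moment': array([ 0.01327642, -0.00140103,  0.04807338]), 'grip_force': 0.0, 'grip_width': 0.08668495550600742}
0.011
{'fx': 409.9655912558739, 'fy': 409.9655912558739, 'cx': 315.41768736184383, 'cy': 200.8247168719688, 'dist_coeffs': array([0.01772717, 0.        , 0.        , 0.        , 0.        ]), 'R': array([[ 0.01152875, -0.99993296, -0.00107898],
       [-0.99620822, -0.01139274, -0.0862519 ],
       [ 0.08623383,  0.00206927, -0.99627278]]), 't': array([-0.01714229,  0.64284653,  1.14024711
[... 246 characters left out ...]

       [-0.15534059, -0.42827465, -0.89019668],
       [ 0.29702082,  0.83918931, -0.4555655 ]]), 't': array([-0.60085323,  0.16542054,  1.24518347])}
{'fx': 323.27813118611766, 'fy': 323.27813118611766, 'cx': 322.0813062557534, 'cy': 200.77040764834382, 'dist_coeffs': array([-0.05949155,  0.        ,  0.        ,  0.        ,  0.        ]), 'T_tool_cam': array([[ 7.24954808e-06, -9.60644654e-01, -2.77780217e-01,
         7.59766531e-02],
       [ 9.99999668e-01,  2.33228284e-04, -7.80472998e-04,
         2.82132262e-04],
       [ 8.14543416e-04, -2.77780119e-01,  9.60644337e-01,
        -1.52068089e-01],
       [ 0.00000000e+00,  0.00000000e+00,  0.00000000e+00,
         1.00000000e+00]])}
```

View pics/top0.png

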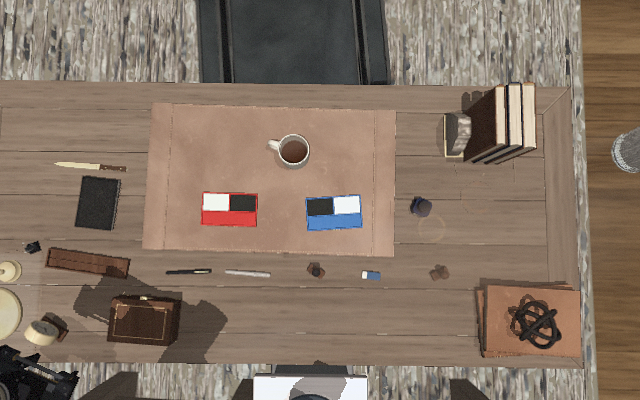

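View pics/side0.png

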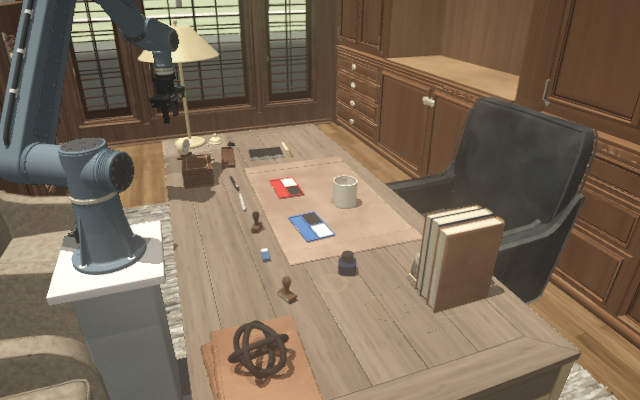

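The top view (robot at the bottom, x up, y left) shows, by pixel:
- Trays: red tray (229,209), blue tray (333,212).
- Pens: black pen (188,271), silver pen (247,273).
- Stamps: black stamp (316,270), brown stamp (439,271).
- Others: eraser (371,275), ink (421,206), mug (293,150).

The side view agrees.

```bash
cat > h.py <<'E'
from rig import robot
import cv2, numpy as np
from scipy.spatial.transform import Rotation as Rn
def px2w(name,px,z,obs=None):
    c=robot.calibration(name); K=np.array([[c['fx'],0,c['cx']],[0,c['fy'],c['cy']],[0,0,1]])
    n=cv2.undistortPoints(np.array(px,float).reshape(-1,1,2),K,c['dist_coeffs']).reshape(-1,2)
    d=np.c_[n,np.ones(len(n))]
    if name=='wrist':
        R=Rn.from_quat(obs['tool_rot']).as_matrix(); T=c['T_tool_cam']
        o=obs['position']+R@T[:3,3]; d=d@(R@T[:3,:3]).T
    else:
        o=-c['R'].T@c['t']; d=d@c['R']
    s=(np.broadcast_to(z,len(d))-o[2])/d[:,2]
    return o+s[:,None]*d
def w2px(name,X,obs=None):
    c=robot.calibration(name); K=np.array([[c['fx'],0,c['cx']],[0,c['fy'],c['cy']],[0,0,1]])
    X=np.array(X,float).reshape(-1,3)
    if name=='wrist':
        R=Rn.from_quat(obs['tool_rot']).as_matrix(); T=c['T_tool_cam']
        P=((X-obs['position'])@R-T[:3,3])@T[:3,:3]
    else: P=X@c['R'].T+c['t']
    return cv2.projectPoints(P,np.zeros(3),np.zeros(3),K,c['dist_coeffs'])[0].reshape(-1,2)
def crop(im,x0,x1,y0,y1,s,f):
    cv2.imwrite(f,cv2.resize(im[y0:y1,x0:x1],None,fx=s,fy=s,interpolation=cv2.INTER_CUBIC))
E
python3 - <<'E'
from h import *
im=cv2.imread('pics/top0.png'); crop(im,155,315,185,285,5,'pics/c1.png'); crop(im,300,460,185,285,5,'pics/c2.png')
E
```

```text
(no output)
```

View pics/c1.png

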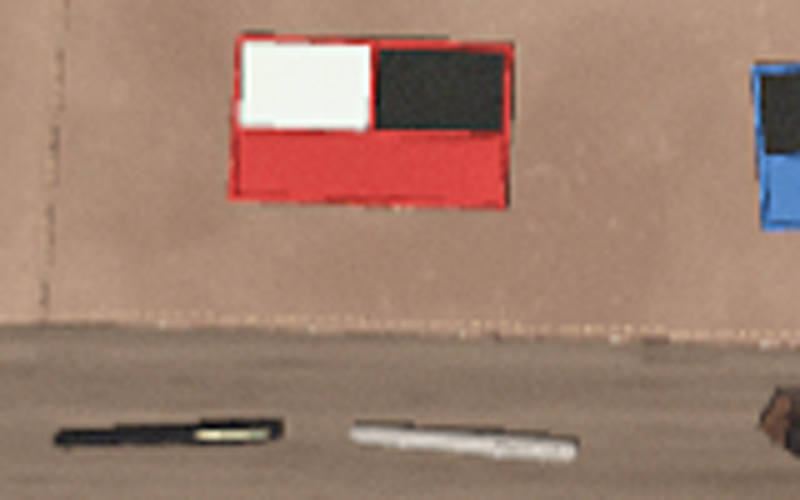

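View pics/c2.png

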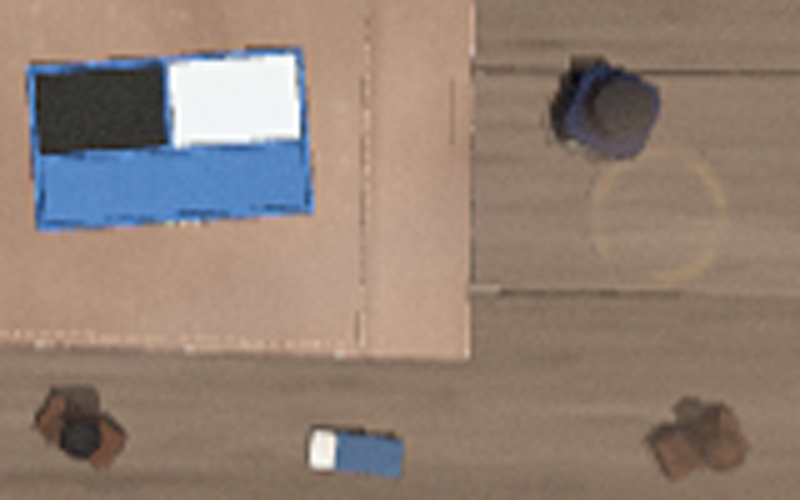

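Crop pixels:
- c1: red tray corners (236,35), (515,42), (508,208), (228,199). Black pen ends (53,437)–(283,428). Silver pen ends (350,431)–(578,452).
- c2: blue tray corners (28,67), (302,48), (313,213), (38,230). Black stamp foot around (80,428). Eraser around (356,454). Brown stamp around (697,440).

```bash
python3 - <<'E'
from h import *
np.set_printoptions(precision=4,suppress=True)
def P(ox,l,z): return px2w('top',[(ox+(u+.5)/5-.5,185+(v+.5)/5-.5) for u,v in l],z)
def tray(c): 
    m=c.mean(0); d=(c[0]-c[1])+(c[3]-c[2]); e=(c[0]-c[3])+(c[1]-c[2])
    print(m[:2],'yaw',np.degrees(np.arctan2(-d[0],d[1])),np.degrees(np.arctan2(e[1],e[0])),np.linalg.norm(d)/2,np.linalg.norm(e)/2)
tray(P(155,[(236,35),(515,42),(508,208),(228,199)],.008)); tray(P(300,[(28,67),(302,48),(313,213),(38,230)],.008))
for n,l in(('blackpen',[(53,437),(283,428)]),('silver',[(350,431),(578,452)])):
    a=P(155,l,.0065);d=a[0]-a[1];print(n,a.mean(0),np.degrees(np.arctan2(-d[0],d[1])),np.linalg.norm(d))
print('foot black',P(300,[(80,428)],.018),'knob',P(300,[(80,437)],.066))
print('brown',P(300,[(697,440)],.018),P(300,[(718,442)],.066))
a=P(300,[(308,428),(403,437),(400,478),(310,470)],.012);print('eraser',a.mean(0),np.linalg.norm(np.diff(a,axis=0),axis=1))
print(robot.get_obs()['time'])
E
```

```text
[0.6189 0.2399] yaw -0.9946523190448515 -0.8866204521086568 0.1615228973668194 0.09562052690775383
[ 0.6116 -0.0628] yaw 4.4169718511130736 4.095293593395642 0.15901012838175968 0.09507323794500346
blackpen [0.4394 0.3509 0.0065] 2.7830302827409668 0.13080084485378907
silver [0.4361 0.1821 0.0065] -4.586283916447232 0.1308194515556239
foot black [[ 0.4468 -0.0125  0.018 ]] knob [[ 0.4459 -0.0126  0.066 ]]
brown [[ 0.4445 -0.361   0.018 ]] [[ 0.4475 -0.358   0.066 ]]
eraser [ 0.434 -0.169  0.012] [0.0541 0.0231 0.0512]
0.1
```

Emit:
{"fn": "jog_arm", "kwargs": {
  "motion": [0,0,0,0,0,1,-1,0,0,0,0,0,1,-1,0,0,0,0,0,1,-1,0,0,0,0,0,1,-1,0,0,0,0,0,1,-1,0,0,0,0,0,1,-1,0,0,0,0,0,1,-1,0,0,0,0,0,1,-1,0,0,0,0,0,1,-1,0,0,0,0,0,1,-1,0,0,0,0,0,1,-1,0,0,0,0,0,1,-1]
}}

```text
time: 1.6
position: [0.2407, 0.5763, 0.233]
tool_rot: [0.579, 0.815, -0.001, 0.0]
ft_force: [-0.4, 0.6, 0.0]
grip_width: 0.087
grip_force: 0.0
```

Emit:
{"fn": "jog_arm", "kwargs": {
  "motion": [0,0,0,0,0,1,-1,0,0,0,0,0,1,-1,0,0,0,0,0,1,-1,0,0,0,0,0,1,-1,0,0,0,0,0,1,-1,0,0,0,0,0,1,-1,-0.94,0.57,0,0,0,0,-1,-0.94,0.57,0,0,0,0,-1,-0.94,0.57,0,0,0,0,-1,-0.94,0.57,0,0,0,0,-1,-0.94,0.57,0,0,0,0,-1,-0.94,0.57,0.5,0,0,0,-1]
}}

```text
time: 3.1
position: [0.3603, 0.34, 0.2143]
tool_rot: [0.735, 0.678, 0.002, 0.0]
ft_force: [1.0, 0.6, -0.1]
grip_width: 0.0872
grip_force: 0.0
```

Emit:
{"fn": "jog_arm", "kwargs": {
  "motion": [-0.94,0.57,0.5,0,0,0,0,-0.94,0.57,0.5,0,0,0,0,-0.94,0.57,0.5,0,0,0,0,-0.94,0.57,0.5,0,0,0,0,0,0,0,0,0,0,0]
}}

```text
time: 3.72
position: [0.4381, 0.181, 0.1322]
tool_rot: [0.737, 0.676, -0.001, -0.001]
ft_force: [-0.8, 1.1, -0.3]
grip_width: 0.047
grip_force: 0.0
```

```bash
cat >> h.py <<'E'
def yaw(obs): 
    R=Rn.from_quat(obs['tool_rot']).as_matrix(); return np.degrees(np.arctan2(R[1,1],R[0,1]))
def plan(x,y,z,ps=None):
    "turn (4deg units about tool z) to bring tool y to ps deg (mod 180), then shifts (4cm units)"
    o=robot.get_obs(); y0=yaw(o); t=0 if ps is None else (y0-ps+90)%180-90
    p=np.radians(y0-t); d=np.array([x,y,z])-o['position']
    print('t',round(o['time'],2),'pos',o['position'].round(4),'yaw',round(y0,2),'| turn',round(t/4,3),'shift xyz',(np.array([-np.sin(p)*d[0]+np.cos(p)*d[1],np.cos(p)*d[0]+np.sin(p)*d[1],-d[2]])/.04).round(3))
E
python3 - <<'E'
from h import *
o=robot.get_obs();cv2.imwrite('pics/w1.png',robot.camera('wrist'));print(yaw(o))
E
```

```text
-4.95917696552127
```

View pics/w1.png

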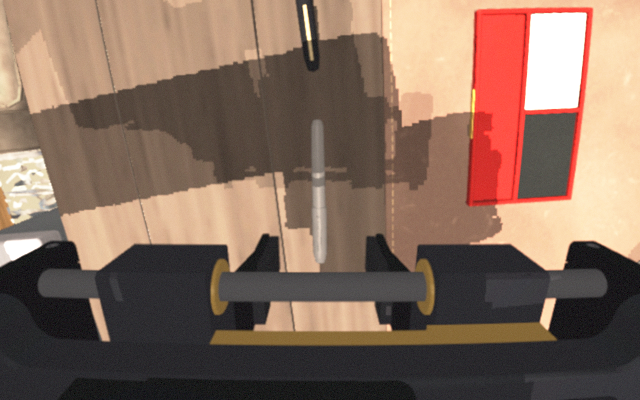

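The wrist view shows the silver pen from (317,121) to (320,262), lying between the jaws. The red tray corners are (477,10), (591,9), (573,198), (469,205).

```bash
python3 - <<'E'
from h import *
np.set_printoptions(precision=4,suppress=True)
o=robot.get_obs()
a=px2w('wrist',[(317.5,121),(320,262)],.0065,o); d=a[0]-a[1]; print(a,a.mean(0),np.linalg.norm(d),np.degrees(np.arctan2(-d[0],d[1])))
c=px2w('wrist',[(477,10),(591,9),(573,198),(469,205)],.010,o); print(c.mean(0)); print(np.linalg.norm(np.diff(c,axis=0),axis=1))
plan(*a.mean(0)[:2],.0145,-4.6)
E
```

```text
[[0.4391 0.2477 0.0065]
 [0.4299 0.1177 0.0065]] [0.4345 0.1827 0.0065] 0.13038461657100806 -4.0480697133070755
[0.6178 0.2424 0.01  ]
[0.0953 0.1583 0.0982]
t 3.77 pos [0.4374 0.1823 0.1328] yaw -4.87 | turn -0.067 shift xyz [ 0.005 -0.075  2.958]
```

Emit:
{"fn": "jog_arm", "kwargs": {
  "motion": [0,-0.075,0.8,0,0,0,0,0,0,0.8,0,0,0,0,0,0,0.8,0,0,0,0,0,0,0.55,0,0,0,0,0,0,0,0,0,0,0,0,0,0,0,0,0,1,0,0,0,0,0,0,1,0,0,0,0,0,0,1,0,0,0,0,0,0,1],
  "grip_force": 15
}}

```text
time: 4.9
position: [0.4348, 0.1836, 0.016]
tool_rot: [0.735, 0.678, 0.0, 0.0]
ft_force: [0.2, 0.0, -0.3]
grip_width: 0.0114
grip_force: 1.6
```

Emit:
{"fn": "jog_arm", "kwargs": {
  "motion": [0,0,0,0,0,0,1,0,0,0,0,0,0,1]
}}

```text
time: 5.15
position: [0.4348, 0.1836, 0.0159]
tool_rot: [0.735, 0.678, 0.0, 0.0]
ft_force: [-0.1, 0.2, 4.3]
grip_width: 0.0111
grip_force: 15.0
```

Emit:
{"fn": "jog_arm", "kwargs": {
  "motion": [0,0,0,0,0,0,0.5,0,0,0,0,0,0,0.5,0,0,0.09,0,0,0,0.5,0,0,0,0,0,0,1,0,0,0,0,0,0,1,0,0,0,0,0,0,1,0,0,0,0,0,0,1]
}}

```text
time: 6.02
position: [0.4345, 0.1836, 0.0119]
tool_rot: [0.735, 0.678, -0.0, -0.0]
ft_force: [0.2, 0.2, -0.2]
grip_width: 0.0117
grip_force: 15.0
```

Emit:
{"fn": "jog_arm", "kwargs": {
  "motion": [0,0,-0.9,0,0,0,1,0,0,-0.9,0,0,-0.75,1,0,0,-0.9,0,0,-0.75,1,0,0,0,0,0,-0.75,1,-0.92,0.47,0,0,0,0,1,-0.92,0.47,0,0,0,0,1,-0.92,0.47,0,0,0,0,1,-0.92,0.47,0,0,0,0,1,-0.92,0.47,0,0,0,0,1,-0.92,0.47,0,0,0,0,1,-0.92,0.47,0,0,0,0,1,0,0,0,0,0,0,1]
}}

```text
time: 7.52
position: [0.5872, -0.0663, 0.12]
tool_rot: [0.681, 0.732, 0.001, 0.002]
ft_force: [-0.4, 0.3, 0.1]
grip_width: 0.0107
grip_force: 15.0
```

```bash
python3 - <<'E'
from h import *
o=robot.get_obs();cv2.imwrite('pics/w2.png',robot.camera('wrist'));plan(.5857,-.0648,.03,4.3); print(o['grip_width'])
E
```

```text
t 7.58 pos [ 0.5853 -0.0645  0.1197] yaw 4.19 | turn -0.027 shift xyz [-0.009  0.009  2.243]
0.010686424125174477
```

View pics/w2.png

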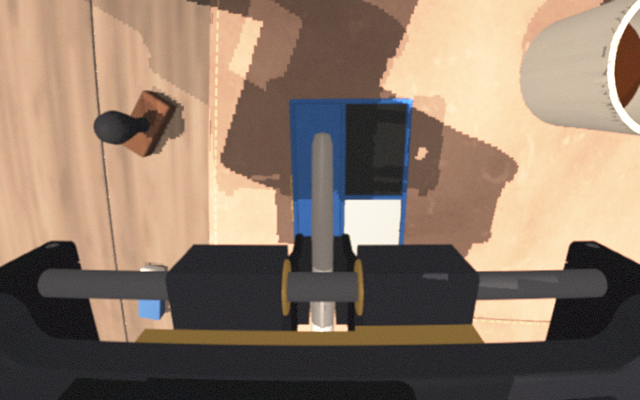

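The silver pen is held between the jaws over the blue tray. The tray's far corners are (290,100) and (412,99). The black bay spans (347,104), (408,104), (405,196), (345,196). The black stamp foot is around (148,120).

```bash
python3 - <<'E'
from h import *
np.set_printoptions(precision=4,suppress=True)
o=robot.get_obs()
for zt in (.008,.011):
    c=px2w('wrist',[(290.5,100),(412,99)],zt,o); e=c[1]-c[0]; L=np.linalg.norm(e); e/=L
    print('tray +y side',L,np.degrees(np.arctan2(e[1],e[0])), 'centre', c.mean(0)-.08*np.array([-e[1],e[0],0]))
    b=px2w('wrist',[(347,104),(408,104),(405,196),(345,196)],zt-.003,o);print('bay',b.mean(0),np.linalg.norm(np.diff(b,axis=0),axis=1))
p=np.radians(4.3);t=np.array([.6116,-.0628]);print('bay exp',t+np.array([[np.cos(p),-np.sin(p)],[np.sin(p),np.cos(p)]])@[.02,.039])
cv2.imwrite('pics/c3.png',cv2.resize(cv2.imread('pics/w2.png')[70:180,70:230],None,fx=5,fy=5,interpolation=cv2.INTER_CUBIC))
E
```

```text
tray +y side 0.09544721809366156 4.838515958668589 centre [ 0.6091 -0.06    0.008 ]
bay [ 0.6271 -0.02    0.005 ] [0.0487 0.0761 0.0516]
tray +y side 0.09436172216013669 4.838515958668587 centre [ 0.6088 -0.0601  0.011 ]
bay [ 0.6266 -0.0197  0.008 ] [0.0482 0.0753 0.051 ]
bay exp [ 0.6286 -0.0224]
```

View pics/c3.png

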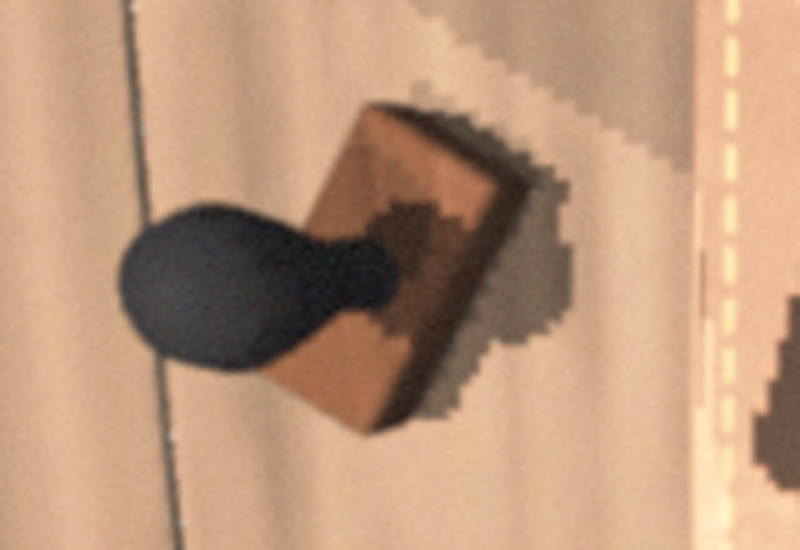

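Black stamp foot corners in the crop: (368,105), (500,185), (368,435), with the fourth hidden at about (236,355). Lowering the pen into the groove.

Emit:
{"fn": "jog_arm", "kwargs": {
  "motion": [0,0,0.8,0,0,0,1,0,0,0.8,0,0,0,1,0,0,0.6,0,0,0,1,0,0,0.2,0,0,0,1,0,0,0,0,0,0,1]
}}

```text
time: 8.2
position: [0.5845, -0.0625, 0.0238]
tool_rot: [0.68, 0.734, -0.0, -0.001]
ft_force: [0.7, -0.1, 0.9]
grip_width: 0.0109
grip_force: 15.0
```

Emit:
{"fn": "jog_arm", "kwargs": {
  "motion": [0,0,0.05,0,0,0,1,0,0,0,0,0,0,1]
}}

```text
time: 8.45
position: [0.5857, -0.0634, 0.0228]
tool_rot: [0.68, 0.733, 0.0, 0.001]
ft_force: [-0.0, -0.6, 0.7]
grip_width: 0.0112
grip_force: 15.0
```

Emit:
{"fn": "jog_arm", "kwargs": {
  "motion": [0,0,0.05,0,0,0,1,0,0,0,0,0,0,1]
}}

```text
time: 8.7
position: [0.5852, -0.0635, 0.0201]
tool_rot: [0.68, 0.733, 0.0, 0.0]
ft_force: [0.8, -0.5, -0.1]
grip_width: 0.0113
grip_force: 15.0
```

Emit:
{"fn": "jog_arm", "kwargs": {
  "motion": [0,0,0.05,0,0,0,1,0,0,0,0,0,0,1]
}}

```text
time: 8.95
position: [0.5854, -0.0635, 0.0193]
tool_rot: [0.68, 0.733, 0.0, 0.0]
ft_force: [-2.2, -0.1, 8.1]
grip_width: 0.011
grip_force: 15.0
```

Emit:
{"fn": "jog_arm", "kwargs": {
  "motion": [0,0,-0.02,0,0,0,1,0,0,0,0,0,0,0.6,0,0,0,0,0,0,0.4,0,0,0,0,0,0,0.2,0,0,-0.5,0,0,0,0,0,0,-1,0,0,0,0,0,0,-1,0,0,0,0,0,0,0,0,0,0,0]
}}

```text
time: 9.95
position: [0.5874, -0.064, 0.1215]
tool_rot: [0.68, 0.733, 0.001, 0.003]
ft_force: [0.1, 0.1, -0.2]
grip_width: 0.0433
grip_force: 0.0
```

```bash
python3 - <<'E'
from h import *
np.set_printoptions(precision=4,suppress=True)
im=robot.camera('top'); crop(im,300,460,185,285,5,'pics/c4.png')
o=robot.get_obs(); plan(.4450,-.3600,.16)
E
```

```text
t 10.0 pos [ 0.5859 -0.0636  0.1197] yaw 4.33 | turn 0.0 shift xyz [-7.123 -4.071 -1.007]
```

View pics/c4.png

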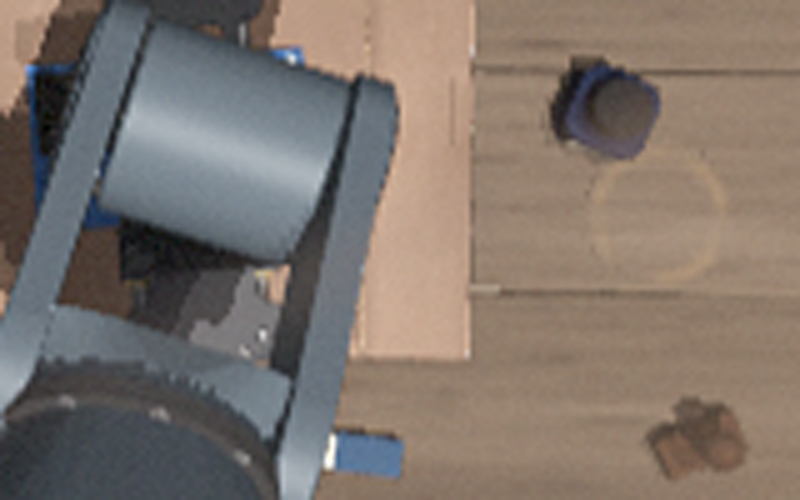

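The arm hides the tray from the top camera; I will check the pen when placing the stamp. The brown stamp and ink bottle are unmoved. Next, the brown stamp.

Emit:
{"fn": "jog_arm", "kwargs": {
  "motion": [-0.89,-0.51,-0.06,0,0,0,-1,-0.89,-0.51,-0.06,0,0,0,-1,-0.89,-0.51,-0.06,0,0,0,-1,-0.89,-0.51,-0.06,0,0,0,-1,-0.89,-0.51,-0.06,0,0,0,-1,-0.89,-0.51,-0.06,0,0,0,-1,-0.89,-0.51,-0.06,0,0,0,-1,-0.89,-0.51,-0.06,0,0,0,-1,0,0,0,0,0,0,-1,0,0,0,0,0,0,-1]
}}

```text
time: 11.25
position: [0.4431, -0.3585, 0.1364]
tool_rot: [0.68, 0.733, 0.0, -0.002]
ft_force: [0.2, -0.6, 0.4]
grip_width: 0.0866
grip_force: 0.0
```

```bash
python3 - <<'E'
from h import *
o=robot.get_obs();im=robot.camera('wrist');cv2.imwrite('pics/w3.png',im);crop(im,240,400,140,260,5,'pics/c5.png');plan(.4450,-.3600,.14)
E
```

```text
t 11.3 pos [ 0.4434 -0.3581  0.1367] yaw 4.35 | turn 0.0 shift xyz [-0.05   0.036 -0.084]
```

View pics/c5.png

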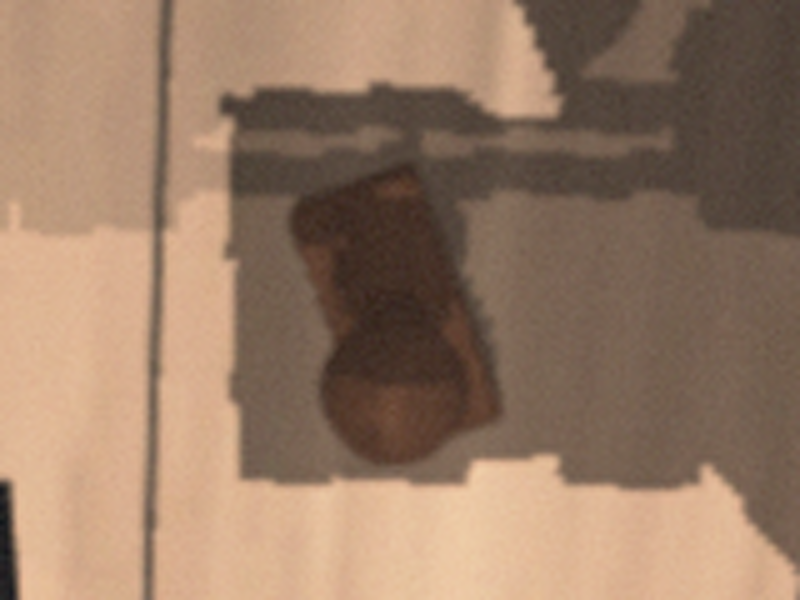

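Brown stamp foot corners in the crop: (293,210), (414,165), (500,415). The bulb is at (395,390).

```bash
python3 - <<'E'
from h import *
np.set_printoptions(precision=4,suppress=True)
o=robot.get_obs()
f=lambda l:[(240+(u+.5)/5-.5,140+(v+.5)/5-.5) for u,v in l]
c=px2w('wrist',f([(293,210),(414,165),(500,415)]),.018,o); d=c[1]-c[2]
m=(c[0]+c[2])/2; print('centre',m,'yaw',np.degrees(np.arctan2(-d[0],d[1])),np.linalg.norm(d),np.linalg.norm(c[1]-c[0]))
print('bulb',px2w('wrist',f([(395,390)]),.053,o))
plan(m[0],m[1],.034)
# black stamp from w2 view
oo=dict(position=np.array([.5853,-.0645,.1197]),tool_rot=Rn.from_euler('z',4.19,degrees=True)*Rn.from_matrix([[0,1,0],[1,0,0],[0,0,-1]]))
oo['tool_rot']=oo['tool_rot'].as_quat()
g=lambda l:[(70+(u+.5)/5-.5,70+(v+.5)/5-.5) for u,v in l]
c=px2w('wrist',g([(368,105),(500,185),(368,435)]),.018,oo); d=c[1]-c[2]
print('black',(c[0]+c[2])/2,'yaw',np.degrees(np.arctan2(-d[0],d[1])),np.linalg.norm(d),np.linalg.norm(c[1]-c[0]))
E
```

```text
centre [ 0.4412 -0.3616  0.018 ] yaw 23.08642739730267 0.04765575445683346 0.022191946422304626
bulb [[ 0.4412 -0.3635  0.053 ]]
t 11.3 pos [ 0.4434 -0.3581  0.1367] yaw 4.35 | turn 0.0 shift xyz [-0.084 -0.061  2.566]
black [ 0.4412 -0.01    0.018 ] yaw -30.404773810887185 0.04659281734067641 0.022916153634654688
```

Emit:
{"fn": "jog_arm", "kwargs": {
  "motion": [-0.1,-0.06,0.4,0,0,0,-1,0,0,0.8,0,0,0,-1,0,0,0.8,0,0,0,-1,0,0,0.4,0,0,0,-1,0,0,0,0,0,0,0,0,0,0,0,0,0,0,0,0,0,0,0,0,1,0,0,0,0,0,0,1,0,0,0,0,0,0,1,0,0,0,0,0,0,1],
  "grip_force": 25
}}

```text
time: 12.55
position: [0.4418, -0.3639, 0.0422]
tool_rot: [0.68, 0.733, -0.0, 0.0]
ft_force: [-0.2, -0.2, -0.2]
grip_width: 0.035
grip_force: 0.0
```

Emit:
{"fn": "jog_arm", "kwargs": {
  "motion": [0,0,0,0,0,0,1,0,0,0,0,0,0,1,0,0,0,0,0,0,1,0,0,0,0,0,0,1]
}}

```text
time: 13.05
position: [0.4417, -0.3638, 0.042]
tool_rot: [0.68, 0.733, -0.0, -0.0]
ft_force: [-0.9, 0.5, 0.8]
grip_width: 0.0206
grip_force: 24.7
```

Emit:
{"fn": "jog_arm", "kwargs": {
  "motion": [0,0,-0.75,0,0,0,1,0,0,-0.75,0,0,0.93,1,0,0,-0.75,0,0,0.93,1,0,0,0,0,0,0.93,1,0,0,0,0,0,0.93,1,0,0,0,0,0,0.95,1,0.94,0.24,0,0,0,0,1,0.94,0.24,0,0,0,0,1,0.94,0.24,0,0,0,0,1,0.94,0.24,0,0,0,0,1,0.94,0.24,0,0,0,0,1,0.94,0.24,0,0,0,0,1]
}}

```text
time: 14.55
position: [0.554, -0.1583, 0.1317]
tool_rot: [0.79, 0.613, 0.0, -0.0]
ft_force: [0.3, -0.7, -0.8]
grip_width: 0.021
grip_force: 24.8
```

Emit:
{"fn": "jog_arm", "kwargs": {
  "motion": [0.94,0.24,0,0,0,0,1,0.94,0.24,0,0,0,0,1,0.94,0.24,0,0,0,0,1,0.94,0.24,0,0,0,0,1,0,0,0,0,0,0,1,0,0,0,0,0,0,1]
}}

```text
time: 15.3
position: [0.6274, -0.0235, 0.1315]
tool_rot: [0.79, 0.613, -0.001, -0.0]
ft_force: [0.6, 0.6, -0.2]
grip_width: 0.0207
grip_force: 24.8
```

```bash
python3 - <<'E'
from h import *
o=robot.get_obs();im=robot.camera('wrist');cv2.imwrite('pics/w4.png',im);plan(.6272,-.0215,.0475,-14.35);print(o['grip_width'])
crop(im,200,440,100,300,3,'pics/w4c.png')
E
```

```text
t 15.35 pos [ 0.6273 -0.0241  0.1316] yaw -14.38 | turn -0.009 shift xyz [ 0.062 -0.019  2.103]
0.020692955184123285
```

View pics/w4.png

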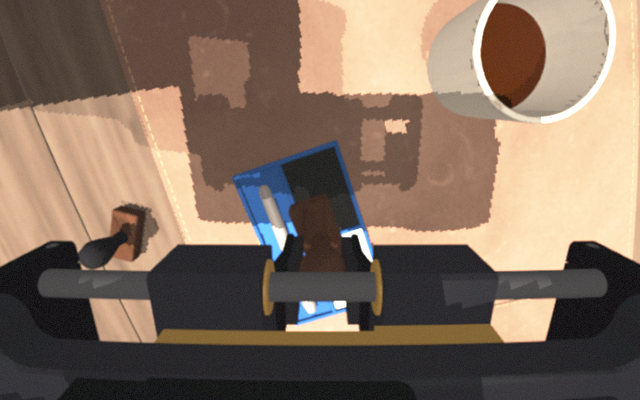

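The silver pen lies in the blue groove, from (262,185) to (310,310). The brown stamp's foot runs parallel to the tray side, over the black bay. Lowering it.

Emit:
{"fn": "jog_arm", "kwargs": {
  "motion": [0.06,-0.02,0.5,0,0,0,1,0,0,0.8,0,0,0,1,0,0,0.6,0,0,0,1,0,0,0.17,0,0,0,1,0,0,0,0,0,0,1]
}}

```text
time: 15.98
position: [0.6277, -0.0221, 0.0499]
tool_rot: [0.79, 0.613, 0.0, 0.0]
ft_force: [-0.4, 0.0, 0.1]
grip_width: 0.0206
grip_force: 24.8
```

Emit:
{"fn": "jog_arm", "kwargs": {
  "motion": [0,0,0.04,0,0,0,1,0,0,0,0,0,0,1]
}}

```text
time: 16.23
position: [0.6281, -0.0218, 0.0496]
tool_rot: [0.79, 0.613, 0.0, 0.001]
ft_force: [-2.8, -0.2, 9.2]
grip_width: 0.0204
grip_force: 24.3
```

Emit:
{"fn": "jog_arm", "kwargs": {
  "motion": [0,0,-0.01,0,0,0,0.5,0,0,0,0,0,0,0.3,0,0,0,0,0,0,0,0,0,0,0,0,0,0,0,0,-0.5,0,0,0,0,0,0,-0.8,0,0,0,0,0,0,-0.8,0,0,0,0,0,0,0,0,0,0,0]
}}

```text
time: 17.23
position: [0.6304, -0.0212, 0.136]
tool_rot: [0.79, 0.613, 0.003, 0.003]
ft_force: [0.7, -0.2, -0.9]
grip_width: 0.0436
grip_force: 0.0
```

```bash
python3 - <<'E'
from h import *
plan(.4394,.3509,.15,2.8)
o=robot.get_obs();im=robot.camera('wrist');cv2.imwrite('pics/w5.png',im)
# predicted outline of desired foot top (tray yaw 4.4) for comparison
R=Rn.from_euler('z',4.4,degrees=True).as_matrix()
for a,b,z,cx,cy,col in((.012,.024,.0255,.02,.039,(0,255,0)),(.048,.08,.0115,0,0,(0,255,255))):
    P=[np.array([.6103,-.0614,0])+R@[cx+sx*a,cy+sy*b,0]+[0,0,z] for sx,sy in((1,1),(1,-1),(-1,-1),(-1,1))]
    cv2.polylines(im,[w2px('wrist',P,o).round().astype(int)],True,col,1)
crop(im,200,420,100,300,3,'pics/w5c.png')
E
```

```text
t 17.23 pos [ 0.6304 -0.0212  0.136 ] yaw -14.35 | turn -4.287 shift xyz [ 9.526 -4.314 -0.349]
```

View pics/w5c.png

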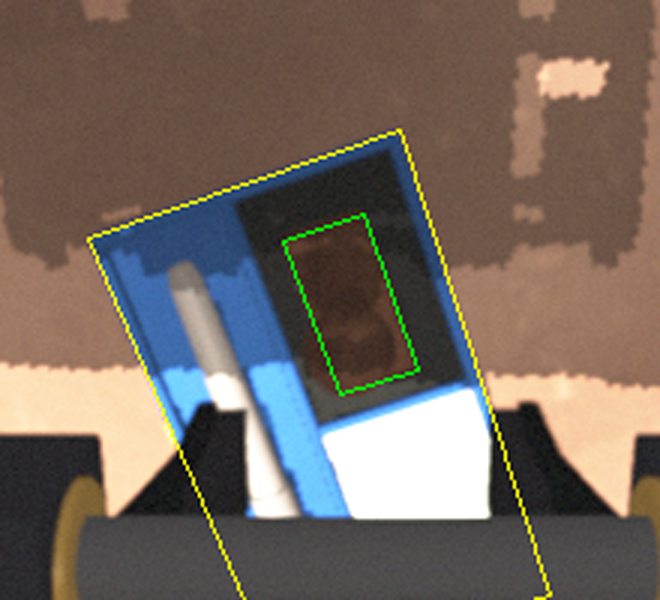

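The stamp's foot fits the predicted outline (green) in the middle of the black bay, and the pen lies in the groove. On to the black pen.

```bash
python3 - <<'E'
from h import *
np.set_printoptions(precision=4,suppress=True)
for z in(.06,.1,.13): print(z,px2w('top',[(180,297),(176,348),(110,297)],z)[:,:2].tolist())
print(px2w('side',[(214,158),(180,164),(213,182)],[.08,.08,0.]))
a=px2w('top',[(155+53/5,185+437/5),(155+283/5,185+428/5)],.0065);print(a)
E
```

```text
0.06 [[0.37459242441717966, 0.35388160148695214], [0.24059226337420564, 0.3587325592703073], [0.3730228529789943, 0.5422113296856628]]
0.1 [[0.3805207455960754, 0.3409401051083049], [0.2512579772633149, 0.3456195639034383], [0.3790066642127642, 0.5226116929395652]]
0.13 [[0.3849669864802472, 0.3312339828243196], [0.2592572626801468, 0.33578481737828664], [0.3834945226380916, 0.5079119653799923]]
[[0.382  0.4478 0.08  ]
 [0.2482 0.4314 0.08  ]
 [0.3625 0.3961 0.    ]]
[[0.4352 0.415  0.0065]
 [0.4415 0.2844 0.0065]]
```

Emit:
{"fn": "jog_arm", "kwargs": {
  "motion": [0,0,-0.2,0,0,-0.86,0,0,0,0,0,0,-0.86,0,0,0,0,0,0,-0.86,0,0,0,0,0,0,-0.86,0,0,0,0,0,0,-0.85,0,0.95,-0.43,0,0,0,0,0,0.95,-0.43,0,0,0,0,0,0.95,-0.43,0,0,0,0,0,0.95,-0.43,0,0,0,0,0,0.95,-0.43,0,0,0,0,0,0.95,-0.43,0,0,0,0,0,0.95,-0.43,0,0,0,0,0]
}}

```text
time: 18.77
position: [0.4931, 0.2399, 0.139]
tool_rot: [0.69, 0.724, -0.001, -0.001]
ft_force: [0.9, -0.7, -0.3]
grip_width: 0.0435
grip_force: 0.0
```

Emit:
{"fn": "jog_arm", "kwargs": {
  "motion": [0.95,-0.43,0,0,0,0,0,0.95,-0.43,0,0,0,0,0,0.95,-0.43,0,0,0,0,0,0,0,0,0,0,0,0,0,0,0,0,0,0,0]
}}

```text
time: 19.4
position: [0.4371, 0.3498, 0.1393]
tool_rot: [0.689, 0.724, -0.001, -0.0]
ft_force: [0.0, 0.0, -0.7]
grip_width: 0.0434
grip_force: 0.0
```

```bash
python3 - <<'E'
from h import *
o=robot.get_obs();im=robot.camera('wrist');cv2.imwrite('pics/w6.png',im);plan(.4394,.3509,.14,2.8)
E
```

```text
t 19.45 pos [0.4376 0.3494 0.1394] yaw 2.77 | turn -0.007 shift xyz [ 0.035  0.048 -0.014]
```

View pics/w6.png

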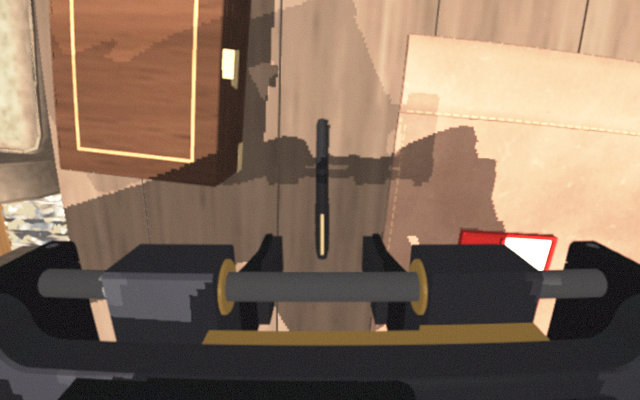

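The black pen spans (322,120)–(322,257). The box's near corner is at about (218,185) on top and about (240,168) at the base.

```bash
python3 - <<'E'
from h import *
np.set_printoptions(precision=4,suppress=True)
o=robot.get_obs()
a=px2w('wrist',[(322,120),(322,257)],.0065,o); d=a[0]-a[1]; print(a.mean(0),np.linalg.norm(d),np.degrees(np.arctan2(-d[0],d[1])))
print(px2w('wrist',[(240,168)],0.,o),[px2w('wrist',[(218,185)],z,o)[0] for z in(.05,.08,.1)])
plan(a.mean(0)[0]+.001,a.mean(0)[1]-.02,.012)
E
```

```text
[0.4375 0.3508 0.0065] 0.12896242376212477 2.768248164673194
[[0.3614 0.3687 0.    ]] [array([0.3565, 0.3644, 0.05  ]), array([0.3662, 0.3721, 0.08  ]), array([0.3726, 0.3771, 0.1   ])]
t 19.45 pos [0.4376 0.3494 0.1394] yaw 2.77 | turn 0.0 shift xyz [-0.467  0.001  3.186]
```

Emit:
{"fn": "jog_arm", "kwargs": {
  "motion": [-0.84,0,0,0,0,0,0,0,0,0.85,0,0,0,0,0,0,0.85,0,0,0,0,0,0,0.85,0,0,0,0,0,0,0.63,0,0,0,0,0,0,0,0,0,0,0,0,0,0,0,0,0,1,0,0,0,0,0,0,1,0,0,0,0,0,0,1,0,0,0,0,0,0,1],
  "grip_force": 20
}}

```text
time: 20.7
position: [0.4392, 0.3167, 0.0128]
tool_rot: [0.69, 0.724, 0.0, 0.0]
ft_force: [-0.4, -0.1, -0.7]
grip_width: 0.0126
grip_force: 20.0
```

Emit:
{"fn": "jog_arm", "kwargs": {
  "motion": [0,0,-0.9,0,0,0,1,0,0,-0.9,0,0,0,1,0,0,-0.9,0,0,0.93,1,-0.53,0.77,0,0,0,0,1,-0.53,0.77,0,0,0,0,1,-0.53,0.77,0,0,0,0,1,-0.53,0.77,0,0,0,0,1,-0.53,0.77,0,0,0,0,1,0,0,0,0,0,0,1,0,0,0,0,0,0,1]
}}

```text
time: 21.95
position: [0.5903, 0.2083, 0.1203]
tool_rot: [0.713, 0.701, -0.001, -0.001]
ft_force: [-0.7, 0.2, 0.0]
grip_width: 0.0126
grip_force: 20.0
```

```bash
python3 - <<'E'
from h import *
np.set_printoptions(precision=4,suppress=True)
def red(im,name,o):
    b,g,r=[im[...,i].astype(int) for i in range(3)]
    m=((r>90)&(r>2.2*g)&(r>2*b)).astype(np.uint8)
    c=max(cv2.findContours(m,cv2.RETR_EXTERNAL,cv2.CHAIN_APPROX_NONE)[0],key=cv2.contourArea).reshape(-1,2)
    w=px2w(name,c,.0115,o)[:,:2]; print(name,cv2.minAreaRect((w*1000).astype(np.float32)))
red(cv2.imread('pics/top0.png'),'top',None)
o1=dict(position=np.array([.4374,.1823,.1328]),tool_rot=(Rn.from_euler('z',-4.87,degrees=True)*Rn.from_matrix([[0,1,0],[1,0,0],[0,0,-1]])).as_quat())
red(cv2.imread('pics/w1.png'),'wrist',o1)
o=robot.get_obs();im=robot.camera('wrist');cv2.imwrite('pics/w7.png',im);plan(.5923,.2073,.0205,-.95);print(o['grip_width'])
R=Rn.from_euler('z',-.95,degrees=True).as_matrix()
for a,b,z,cx,cy,col in((.024,.037,.0075,.02,-.039,(0,255,0)),(.024,.037,.0075,.02,.039,(0,255,0)),(.048,.08,.0115,0,0,(0,255,255))):
    P=[np.array([.6183,.241,0])+R@[cx+sx*a,cy+sy*b,0]+[0,0,z] for sx,sy in((1,1),(1,-1),(-1,-1),(-1,1))]
    cv2.polylines(im,[w2px('wrist',P,o).round().astype(int)],True,col,1)
crop(im,220,440,0,280,2,'pics/w7c.png')
E
```

```text
top ((618.10546875, 239.8182373046875), (159.47674560546875, 94.95081329345703), 88.89198303222656)
wrist ((615.7562255859375, 242.41265869140625), (160.06536865234375, 98.19409942626953), 88.79996490478516)
t 22.0 pos [0.59   0.2087 0.1204] yaw -0.89 | turn 0.016 shift xyz [-0.034  0.059  2.497]
0.012556961621387336
```

View pics/w7c.png

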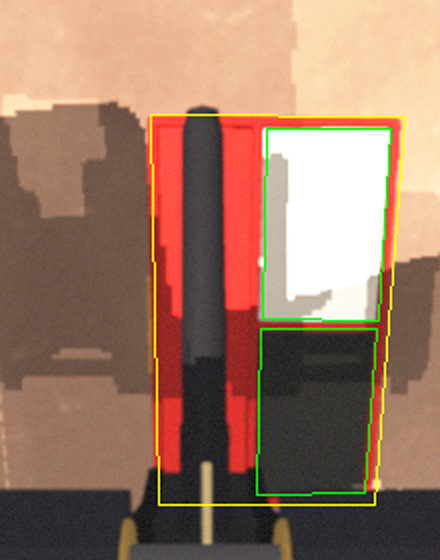

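The black pen hangs over the red groove. The tray fits the overlay to about 1 mm, which puts it at (0.617, 0.240). Lowering.

Emit:
{"fn": "jog_arm", "kwargs": {
  "motion": [-0.05,0.03,0.6,0,0,0,1,0,0,0.8,0,0,0,1,0,0,0.8,0,0,0,1,0,0,0.28,0,0,0,1,0,0,0,0,0,0,1,0,0,0,0,0,0,1]
}}

```text
time: 22.75
position: [0.5929, 0.2068, 0.0224]
tool_rot: [0.713, 0.702, 0.001, 0.0]
ft_force: [-0.1, 0.2, -0.7]
grip_width: 0.0122
grip_force: 20.0
```

Emit:
{"fn": "jog_arm", "kwargs": {
  "motion": [0,0,0.04,0,0,0,1,0,0,0,0,0,0,0.6,0,0,0,0,0,0,0.5,0,0,0,0,0,0,0.4,0,0,0,0,0,0,0.4,0,0,-0.4,0,0,0,0.4,0,0,-0.8,0,0,0,0,0,0,-0.9,0,0,0,0,0,0,-0.8,0,0,0,0,0,0,0,0,0,0,0]
}}

```text
time: 24.0
position: [0.5961, 0.2066, 0.1405]
tool_rot: [0.713, 0.701, 0.004, 0.003]
ft_force: [0.6, 0.6, 0.9]
grip_width: 0.0429
grip_force: 0.0
```

```bash
python3 - <<'E'
from h import *
o=robot.get_obs();im=robot.camera('wrist');cv2.imwrite('pics/w8.png',im)
for a in(-26,-30.4,-34): plan(.4420,-.0110,.13,a)
E
```

```text
t 24.05 pos [0.5945 0.2063 0.1384] yaw -0.92 | turn 6.269 shift xyz [-6.554 -1.044  0.21 ]
t 24.05 pos [0.5945 0.2063 0.1384] yaw -0.92 | turn 7.369 shift xyz [-6.614 -0.538  0.21 ]
t 24.05 pos [0.5945 0.2063 0.1384] yaw -0.92 | turn 8.269 shift xyz [-6.635 -0.122  0.21 ]
```

Emit:
{"fn": "jog_arm", "kwargs": {
  "motion": [-0.78,-0.53,0,0,0,0,-1,-0.78,-0.53,0,0,0,0,-1,-0.78,-0.53,0,0,0,0,-1,-0.78,-0.53,0,0,0,0,-1,-0.78,-0.53,0,0,0,0,-1,-0.78,-0.53,0,0,0,0,-1,-0.78,-0.53,0,0,0,0,-1,0,0,0,0,0,0,-1,0,0,0,0,0,0,-1]
}}

```text
time: 25.18
position: [0.4412, -0.0097, 0.1357]
tool_rot: [0.713, 0.701, 0.0, 0.0]
ft_force: [0.4, -0.1, 0.4]
grip_width: 0.0869
grip_force: 0.0
```

```bash
python3 - <<'E'
from h import *
np.set_printoptions(precision=4,suppress=True)
o=robot.get_obs();im=robot.camera('wrist');cv2.imwrite('pics/w9.png',im)
plan(.442,-.011,.042)
R=Rn.from_euler('z',-30.4,degrees=True).as_matrix()
P=[np.array([.442,-.011,0])+R@[sx*.012,sy*.024,0]+[0,0,.018] for sx,sy in((1,1),(1,-1),(-1,-1),(-1,1))]
cv2.polylines(im,[w2px('wrist',P,o).round().astype(int)],True,(0,255,0),1)
# red tray pen check, picture w8 alongside
a=cv2.resize(im[110:270,230:430],None,fx=3,fy=3,interpolation=cv2.INTER_CUBIC)
cv2.circle(a,tuple(((w2px('wrist',[[.442,-.011,.066]],o)[0]-[230,110])*3).astype(int)),4,(255,255,0),1)
b=cv2.imread('pics/w8.png')[0:240,230:380]; b=cv2.resize(b,(200,320)); 
pad=np.zeros((480,200,3),np.uint8); pad[:320]=b
cv2.imwrite('pics/w9c.png',np.hstack([a,pad]))
E
```

```text
t 25.23 pos [ 0.4414 -0.0095  0.1357] yaw -0.9 | turn 0.0 shift xyz [-0.038  0.015  2.344]
```

View pics/w9c.png

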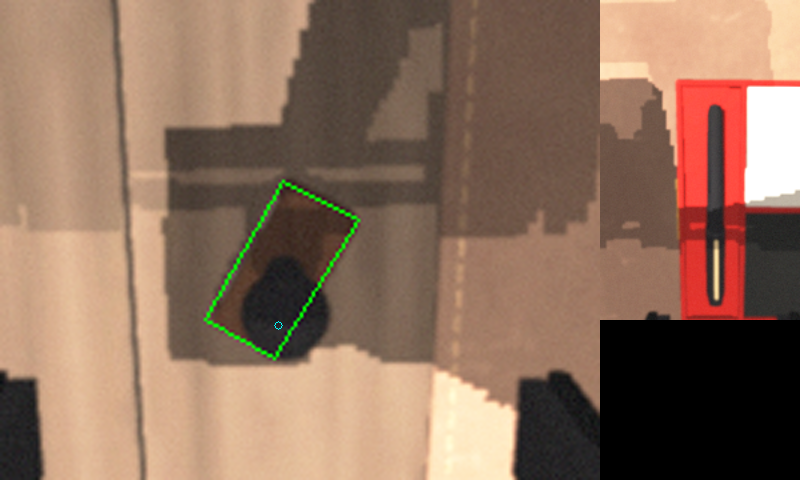

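The overlay fits the black stamp's foot (about 2 mm further in +x), and the black pen lies in the red groove. Grasping.

Emit:
{"fn": "jog_arm", "kwargs": {
  "motion": [0,0.05,0.34,0,0,0,-1,0,0,0.8,0,0,0,-1,0,0,0.8,0,0,0,-0.5,0,0,0.4,0,0,0,0,0,0,0,0,0,0,0,0,0,0,0,0,0,0,0,0,0,0,0,0,1,0,0,0,0,0,0,1,0,0,0,0,0,0,1,0,0,0,0,0,0,1,0,0,0,0,0,0,1],
  "grip_force": 25
}}

```text
time: 26.6
position: [0.4431, -0.0099, 0.0427]
tool_rot: [0.713, 0.701, 0.0, 0.0]
ft_force: [0.2, 0.6, 3.6]
grip_width: 0.0205
grip_force: 24.4
```

Emit:
{"fn": "jog_arm", "kwargs": {
  "motion": [0,0,0,0,0,0,1,0,0,0,0,0,0,1]
}}

```text
time: 26.85
position: [0.4431, -0.0099, 0.0427]
tool_rot: [0.713, 0.701, 0.0, 0.0]
ft_force: [1.4, 0.4, 5.6]
grip_width: 0.0207
grip_force: 24.4
```

Emit:
{"fn": "jog_arm", "kwargs": {
  "motion": [0,0,-0.75,0,0,0,1,0,0,-0.75,0,0,-0.91,1,0,0,-0.75,0,0,-0.92,1,0,0,0,0,0,-0.92,1,0,0,0,0,0,-0.92,1,0,0,0,0,0,-0.91,1,0,0,0,0,0,-0.91,1,0,0,0,0,0,-0.92,1,0,0,0,0,0,-0.92,1,0.29,0.845,0,0,0,0,1,0.29,0.845,0,0,0,0,1,0.29,0.845,0,0,0,0,1]
}}

```text
time: 28.35
position: [0.5154, 0.0698, 0.1319]
tool_rot: [0.512, 0.859, -0.0, -0.001]
ft_force: [0.1, -0.3, -0.4]
grip_width: 0.0208
grip_force: 24.8
```

Emit:
{"fn": "jog_arm", "kwargs": {
  "motion": [0.29,0.845,0,0,0,0,1,0.29,0.845,0,0,0,0,1,0.29,0.845,0,0,0,0,1,0.29,0.845,0,0,0,0,1,0.3,0.845,0,0,0,0,1,0,0,0,0,0,0,1,0,0,0,0,0,0,1]
}}

```text
time: 29.22
position: [0.6347, 0.2004, 0.1313]
tool_rot: [0.512, 0.859, -0.001, -0.001]
ft_force: [-0.2, 0.8, -0.6]
grip_width: 0.021
grip_force: 24.8
```

```bash
python3 - <<'E'
from h import *
np.set_printoptions(precision=1,suppress=True,linewidth=200)
o=robot.get_obs();im=robot.camera('wrist');cv2.imwrite('pics/w10.png',im)
plan(.6365,.2009,.0515,28.3);print(o['grip_width'])
z=o['position'][2]-.0427+.018
P=w2px('wrist',[np.array([*o['position'][:2],z])+Rn.from_euler('z',-1.05,degrees=True).as_matrix()@[sx*.012,sy*.024,0] for sx,sy in((1,1),(1,-1),(-1,-1),(-1,1))],o);print(P)
u0,v0=P.mean(0).astype(int)
print((im[v0-40:v0+44:6,u0-48:u0+50:8]//10).tolist())
E
```

```text
t 29.27 pos [0.6 0.2 0.1] yaw 28.39 | turn 0.022 shift xyz [-0.  0.  2.]
0.02099419137525105
[[360.3 217.4]
 [319.6 281.5]
 [285.1 264.2]
 [324.2 197.7]]
[[[4, 5, 22], [4, 5, 22], [4, 4, 18], [4, 4, 4], [4, 4, 4], [3, 3, 3], [3, 3, 4], [3, 4, 5], [4, 4, 4], [4, 5, 5], [4, 4, 14], [9, 11, 15], [10, 12, 16]], [[4, 5, 22], [4, 4, 19], [4, 4, 5], [4, 4, 4], [4, 5, 5], [4, 4, 5], [3, 4, 5], [3, 4, 6], [3, 4, 6], [5, 5, 5], [4, 5, 21], [10, 12, 16], [9, 12, 15]], [[4, 5, 22], [3, 3, 19], [4, 5, 4], [4, 4, 5], [5, 4, 5], [7, 8, 9], [2, 3, 5], [3, 4, 6], [4, 5, 7], [4, 5, 6], [5, 6, 9], [10, 12, 16], [10, 12, 16]], [[4, 4, 19], [4, 4, 8], [4, 4, 5], [5, 5, 5], [4, 4, 4], [7, 8, 9], [3, 4, 6], [3, 5, 6], [3, 4, 6], [4, 5, 7], [3, 4, 6], [10, 12, 16], [10, 12, 16]], [[9, 11, 14], [4, 5, 19], [4, 4, 11], [4, 5, 5], [5, 5, 5], [3, 4, 6], [3, 4, 6], [3, 4, 6], [4, 5, 6], [3, 4, 6], [3, 5, 6], [10, 12, 16], [10, 12, 16]], [[9, 11, 15], [9, 11, 15], [9, 11, 16], [4, 4, 18], [7, 8, 9], [3, 4, 6], [3, 4, 6], [4, 4, 6], [3, 4, 6], [4, 4, 6], [8, 10, 13], [11, 13, 17], [10, 12, 16]], [[9, 10, 14], [9, 
[... 475 characters left out ...]
2], [3, 3, 3], [3, 4, 6], [2, 2, 2], [4, 3, 3], [3, 3, 3], [5, 7, 9], [3, 3, 3], [3, 2, 2], [2, 2, 1], [10, 13, 17]], [[9, 11, 15], [1, 2, 2], [3, 3, 3], [3, 3, 3], [3, 3, 4], [2, 2, 3], [3, 3, 3], [3, 3, 3], [2, 3, 3], [3, 3, 3], [3, 3, 3], [2, 2, 2], [6, 8, 10]], [[3, 5, 6], [2, 2, 2], [3, 3, 3], [3, 3, 3], [3, 2, 2], [4, 3, 3], [3, 3, 3], [4, 3, 3], [3, 3, 3], [3, 3, 3], [3, 3, 3], [3, 2, 2], [2, 4, 5]], [[5, 6, 6], [5, 5, 5], [5, 6, 5], [6, 6, 6], [6, 6, 6], [6, 6, 6], [6, 6, 6], [6, 6, 6], [6, 5, 5], [6, 6, 6], [6, 6, 6], [6, 6, 6], [6, 6, 7]], [[7, 7, 7], [7, 7, 7], [7, 7, 7], [7, 7, 7], [7, 7, 7], [7, 7, 7], [7, 7, 7], [8, 7, 8], [7, 7, 7], [7, 7, 7], [7, 7, 7], [7, 7, 7], [7, 7, 7]]]
```

```bash
python3 - <<'E'
from h import *
np.set_printoptions(precision=4,suppress=True)
o=robot.get_obs();im=cv2.GaussianBlur(cv2.imread('pics/w10.png'),(3,3),0)
b,g,r=[im[...,i].astype(int) for i in range(3)]
m=((r>1.4*b)&(r>45)&(r<85)&(g>.5*r)).astype(np.uint8); m[:170]=0;m[275:]=0;m[:,:270]=0;m[:,390:]=0
m=cv2.morphologyEx(m,cv2.MORPH_OPEN,np.ones((3,3)))
c=max(cv2.findContours(m,cv2.RETR_EXTERNAL,cv2.CHAIN_APPROX_NONE)[0],key=cv2.contourArea).reshape(-1,2)
z=o['position'][2]-.0427+.018
w=px2w('wrist',c,z,o)[:,:2]
print(len(c),c.min(0),c.max(0),cv2.minAreaRect((w*1000).astype(np.float32)))
for s in m[185:275:4,280:376:2]: print(''.join('.#'[v] for v in s))
E
```

```text
192 [303 198] [357 257] ((635.69580078125, 206.06671142578125), (24.483413696289062, 39.380184173583984), 3.307558059692383)
................................................
................................................
................................................
................................................
.....................#######....................
....................###########.................
....................###############.............
...................###################..........
..................#####################.........
.................######################.........
................######################..........
..............#######################...........
.............#######################............
............#######.....#######.................
............#####.........#####.................
............#####.........#####.................
............#####.........#####.................
............###............##...................
............##..................................
................................................
................................................
................................................
................................................
```

Emit:
{"fn": "jog_arm", "kwargs": {
  "motion": [0,0,0.4,0,0,0.85,1,0,0,0.8,0,0,0,1,0,0,0.6,0,0,0,1,0,0,0.16,0,0,0,1,0,0,0,0,0,0,1]
}}

```text
time: 29.9
position: [0.6359, 0.2002, 0.054]
tool_rot: [0.538, 0.843, -0.0, -0.0]
ft_force: [0.4, 0.8, -1.3]
grip_width: 0.0206
grip_force: 24.8
```

Emit:
{"fn": "jog_arm", "kwargs": {
  "motion": [0,0,0.05,0,0,0,1,0,0,0,0,0,0,1]
}}

```text
time: 30.15
position: [0.6367, 0.2009, 0.0529]
tool_rot: [0.537, 0.843, 0.001, 0.001]
ft_force: [-0.0, 0.2, -1.2]
grip_width: 0.0207
grip_force: 24.8
```

Emit:
{"fn": "jog_arm", "kwargs": {
  "motion": [0,0,0.04,0,0,0,1,0,0,0,0,0,0,1]
}}

```text
time: 30.4
position: [0.6364, 0.201, 0.0506]
tool_rot: [0.537, 0.843, 0.0, 0.0]
ft_force: [0.0, 0.5, 0.7]
grip_width: 0.0204
grip_force: 24.7
```

Emit:
{"fn": "jog_arm", "kwargs": {
  "motion": [0,0,0.03,0,0,0,1,0,0,0,0,0,0,1]
}}

```text
time: 30.65
position: [0.6367, 0.201, 0.0505]
tool_rot: [0.537, 0.843, 0.0, 0.0]
ft_force: [-1.6, 0.6, 6.9]
grip_width: 0.0204
grip_force: 24.3
```

Emit:
{"fn": "jog_arm", "kwargs": {
  "motion": [0,0,-0.01,0,0,0,0.5,0,0,0,0,0,0,0.3,0,0,0,0,0,0,0,0,0,0,0,0,0,0,0,0,-0.5,0,0,0,0,0,0,-0.8,0,0,0,0,0,0,-0.8,0,0,0,0,0,0,0,0,0,0,0,0,0,0,0,0,0,0]
}}

```text
time: 31.78
position: [0.6359, 0.2008, 0.1338]
tool_rot: [0.537, 0.843, -0.0, -0.0]
ft_force: [-0.8, 0.2, -1.1]
grip_width: 0.0436
grip_force: 0.0
```

```bash
cat >> h.py <<'E'
def foot(im,o,c0,z):
    b,g,r=[cv2.GaussianBlur(im,(3,3),0)[...,i].astype(int) for i in range(3)]
    m=((r>1.4*b)&(r>45)&(r<90)&(g>.5*r)).astype(np.uint8); u,v=w2px('wrist',[[*c0,z]],o)[0].astype(int)
    k=np.zeros_like(m);k[v-48:v+48,u-45:u+45]=1;m=cv2.morphologyEx(m*k,cv2.MORPH_OPEN,np.ones((3,3)))
    c=np.vstack([q for q in cv2.findContours(m,cv2.RETR_EXTERNAL,cv2.CHAIN_APPROX_NONE)[0] if cv2.contourArea(q)>40]).reshape(-1,2)
    print(cv2.minAreaRect((px2w('wrist',c,z,o)[:,:2]*1000).astype(np.float32)))
    for s in m[v-48:v+48:4,u-45:u+45:2]: print(''.join('.#'[q] for q in s))
E
python3 - <<'E'
from h import *
o=robot.get_obs();im=robot.camera('wrist');cv2.imwrite('pics/w11.png',im)
foot(im,o,(.6365,.201),.0255)
a=-4.5
plan(.434,-.169,.13,a)
E
```

```text
((638.1937866210938, 208.97911071777344), (32.36444091796875, 24.623506546020508), 88.00936126708984)
.............................................
.............................................
.............................................
.............................................
.............................................
.......................####..................
.......................########..............
......................############...........
.....................##########.####.........
....................################.........
..................#################..........
.................#################...........
................#####.....#######............
................##.........####..............
.............................................
.............................................
.............................................
.............................................
...............##............................
.............................................
.............................................
.............................................
.............................................
.............................................
t 31.82 pos [0.6354 0.2007 0.1329] yaw 25.0 | turn 7.376 shift xyz [-9.609 -4.294  0.073]
```

The stamp's foot measures about (0.638, 0.201), yaw −2°, in the middle of its bay. Now the eraser.

Emit:
{"fn": "jog_arm", "kwargs": {
  "motion": [0,0,0,0,0,0.92,0,0,0,0,0,0,0.92,0,0,0,0,0,0,0.92,0,0,0,0,0,0,0.92,0,0,0,0,0,0,0.92,0,0,0,0,0,0,0.92,0,0,0,0,0,0,0.92,0,0,0,0,0,0,0.93,0,-0.87,-0.39,0,0,0,0,0,-0.87,-0.39,0,0,0,0,0,-0.87,-0.39,0,0,0,0,0,-0.87,-0.39,0,0,0,0,0]
}}

```text
time: 33.33
position: [0.5615, 0.066, 0.1322]
tool_rot: [0.734, 0.679, -0.001, -0.001]
ft_force: [0.3, -1.0, 0.3]
grip_width: 0.0437
grip_force: 0.0
```

Emit:
{"fn": "jog_arm", "kwargs": {
  "motion": [-0.87,-0.39,0,0,0,0,0,-0.87,-0.39,0,0,0,0,0,-0.87,-0.39,0,0,0,0,0,-0.87,-0.39,0,0,0,0,0,-0.87,-0.39,0,0,0,0,0,-0.87,-0.39,0,0,0,0,0,-0.87,-0.39,0,0,0,0,0,0,0,0,0,0,0,-0.2,0,0,0,0,0,0,-0.2]
}}

```text
time: 34.45
position: [0.4349, -0.1668, 0.1329]
tool_rot: [0.734, 0.679, -0.0, -0.001]
ft_force: [-0.8, 1.1, 1.2]
grip_width: 0.051
grip_force: 0.0
```

```bash
python3 - <<'E'
from h import *
np.set_printoptions(precision=4,suppress=True)
o=robot.get_obs();im=robot.camera('wrist');cv2.imwrite('pics/w12.png',im)
u,v=w2px('wrist',[[.434,-.169,.012]],o)[0].astype(int); print(u,v)
w=cv2.GaussianBlur(im,(3,3),0)[v-50:v+50,u-45:u+45].astype(int); b,g,r=w[...,0],w[...,1],w[...,2]
m=((b>r*1.08)).astype(np.uint8)|((r>150)&(b>.87*r)).astype(np.uint8)
m=cv2.morphologyEx(m,cv2.MORPH_OPEN,np.ones((3,3)))
c=max(cv2.findContours(m,cv2.RETR_EXTERNAL,cv2.CHAIN_APPROX_NONE)[0],key=cv2.contourArea).reshape(-1,2)+[u-45,v-50]
print(cv2.minAreaRect((px2w('wrist',c,.012,o)[:,:2]*1000).astype(np.float32)))
for s in m[::4,::2]: print(''.join('.#'[q] for q in s))
print(w[::10,::10].tolist())
plan(.434,-.169,.0145,-4.5)
E
```

```text
321 200
((432.3607482910156, -174.51927185058594), (38.865570068359375, 20.97882080078125), 84.78517150878906)
.............................................
.............................................
.............................................
.............................................
.............................................
.............................................
.............................................
.............................................
.............................................
...................##........................
.................############................
................#############................
................############.................
................############.................
................############.................
................############.................
................############.................
................############.................
................############.................
................############.................
.............................................
.......................
[... 954 characters left out ...]
14], [76, 90, 110]], [[132, 161, 200], [71, 88, 107], [69, 81, 101], [72, 84, 101], [115, 85, 61], [118, 86, 64], [79, 95, 116], [77, 93, 113], [75, 90, 111]], [[130, 159, 198], [80, 97, 120], [70, 81, 101], [74, 83, 99], [117, 86, 64], [119, 88, 65], [79, 94, 115], [77, 93, 113], [78, 92, 113]], [[127, 156, 195], [123, 150, 186], [124, 150, 187], [128, 157, 194], [133, 162, 201], [128, 155, 191], [136, 167, 205], [142, 173, 213], [138, 169, 209]], [[115, 139, 173], [102, 126, 156], [120, 147, 184], [129, 158, 194], [133, 162, 202], [147, 177, 220], [142, 173, 215], [142, 174, 214], [136, 166, 205]]]
t 34.5 pos [ 0.4352 -0.1665  0.1331] yaw -4.45 | turn 0.013 shift xyz [-0.065 -0.024  2.965]
```

Emit:
{"fn": "jog_arm", "kwargs": {
  "motion": [-0.04,-0.05,0.74,0,0,0,-0.2,0,0,0.8,0,0,0,-0.2,0,0,0.8,0,0,0,-0.2,0,0,0.6,0,0,0,-0.2,0,0,0,0,0,0,-0.2,0,0,0,0,0,0,1,0,0,0,0,0,0,1,0,0,0,0,0,0,1,0,0,0,0,0,0,1,0,0,0,0,0,0,1],
  "grip_force": 15
}}

```text
time: 35.75
position: [0.4334, -0.1691, 0.0165]
tool_rot: [0.734, 0.679, 0.0, 0.0]
ft_force: [-1.1, 0.3, 5.9]
grip_width: 0.0212
grip_force: 15.0
```

Emit:
{"fn": "jog_arm", "kwargs": {
  "motion": [0,0,-0.92,0,0,0,1,0,0,-0.92,0,0,-0.87,1,0,0,-0.92,0,0,0,1,0.867,0.378,0,0,0,0,1,0.867,0.378,0,0,0,0,1,0.867,0.378,0,0,0,0,1,0.867,0.378,0,0,0,0,1,0.867,0.378,0,0,0,0,1,0.867,0.378,0,0,0,0,1,0.867,0.378,0,0,0,0,1,0.867,0.378,0,0,0,0,1,0.867,0.378,0,0,0,0,1]
}}

```text
time: 37.25
position: [0.5746, 0.1419, 0.126]
tool_rot: [0.713, 0.701, -0.0, -0.0]
ft_force: [0.1, -1.2, -0.1]
grip_width: 0.0207
grip_force: 15.0
```

Emit:
{"fn": "jog_arm", "kwargs": {
  "motion": [0.867,0.378,0,0,0,0,1,0.867,0.378,0,0,0,0,1,0.867,0.378,0,0,0,0,1,0.867,0.378,0,0,0,0,1,0,0,0,0,0,0,1,0,0,0,0,0,0,1]
}}

```text
time: 38.0
position: [0.6365, 0.2778, 0.1256]
tool_rot: [0.713, 0.701, -0.001, -0.0]
ft_force: [-0.2, -1.1, -0.7]
grip_width: 0.0212
grip_force: 15.0
```

```bash
python3 - <<'E'
from h import *
np.set_printoptions(precision=4,suppress=True)
o=robot.get_obs();im=robot.camera('wrist');cv2.imwrite('pics/w13.png',im);print(o['grip_width'])
plan(.6379,.2779,.0255,-1.05)
b,g,r=[cv2.GaussianBlur(im,(3,3),0)[...,i].astype(int) for i in range(3)]
m=((r>60)&(r>2*g)&(r>1.9*b)).astype(np.uint8)
# white bay from red tray: far edge of red at +y
c=max(cv2.findContours(m,cv2.RETR_EXTERNAL,cv2.CHAIN_APPROX_NONE)[0],key=cv2.contourArea).reshape(-1,2)
w=px2w('wrist',c,.0115,o)[:,:2]; print('red extent',w.min(0),w.max(0),cv2.minAreaRect((w*1000).astype(np.float32)))
E
```

```text
0.021243684930171088
t 38.05 pos [0.6365 0.2774 0.1258] yaw -1.02 | turn 0.006 shift xyz [0.012 0.034 2.507]
red extent [0.569  0.2304] [0.666  0.3224] ((617.260986328125, 275.8316650390625), (91.52224731445312, 96.24982452392578), 89.03829193115234)
```

Emit:
{"fn": "jog_arm", "kwargs": {
  "motion": [0.025,0.025,0.6,0,0,0,1,0,0,0.8,0,0,0,1,0,0,0.8,0,0,0,1,0,0,0.28,0,0,0,1,0,0,0,0,0,0,1,0,0,0,0,0,0,1]
}}

```text
time: 38.8
position: [0.6396, 0.2794, 0.0286]
tool_rot: [0.713, 0.701, 0.001, 0.001]
ft_force: [0.2, 0.7, -1.1]
grip_width: 0.0207
grip_force: 15.0
```

Emit:
{"fn": "jog_arm", "kwargs": {
  "motion": [0,0,0.05,0,0,0,1,0,0,0,0,0,0,1]
}}

```text
time: 39.05
position: [0.6388, 0.2796, 0.0258]
tool_rot: [0.713, 0.701, 0.0, 0.0]
ft_force: [-0.1, -0.3, 0.2]
grip_width: 0.0208
grip_force: 15.0
```

Emit:
{"fn": "jog_arm", "kwargs": {
  "motion": [0,-0.02,0.04,0,0,0,1,0,0,0,0,0,0,1]
}}

```text
time: 39.3
position: [0.6382, 0.2797, 0.0242]
tool_rot: [0.713, 0.701, 0.001, 0.0]
ft_force: [0.6, -0.5, 3.0]
grip_width: 0.0211
grip_force: 15.0
```

Emit:
{"fn": "jog_arm", "kwargs": {
  "motion": [0,0,0,0,0,0,0.45,0,0,0,0,0,0,0.4,0,0,0,0,0,0,0.3,0,0,0,0,0,0,0.2,0,0,-0.4,0,0,0,0.2,0,0,-0.8,0,0,0,0.2,0,0,-0.9,0,0,0,0,0,0,-0.9,0,0,0,0,0,0,-0.9,0,0,0,0,0,0,-0.9,0,0,0,0,0,0,0,0,0,0,0]
}}

```text
time: 40.67
position: [0.6401, 0.2802, 0.221]
tool_rot: [0.713, 0.701, 0.004, 0.002]
ft_force: [-0.0, 0.5, 0.5]
grip_width: 0.0435
grip_force: 0.0
```

```bash
python3 - <<'E'
from h import *
np.set_printoptions(precision=4,suppress=True)
o=robot.get_obs();im=robot.camera('wrist');cv2.imwrite('pics/w14.png',im);print(o['time'],o['position'])
w=cv2.GaussianBlur(im,(3,3),0).astype(int);b,g,r=w[...,0],w[...,1],w[...,2]
m=((b>r*1.25)&(b>50)).astype(np.uint8)
u,v=w2px('wrist',[[.638,.279,.0195]],o)[0].astype(int);k=np.zeros_like(m);k[v-50:v+50,u-45:u+45]=1;m=cv2.morphologyEx(m*k,cv2.MORPH_OPEN,np.ones((3,3)))
c=max(cv2.findContours(m,cv2.RETR_EXTERNAL,cv2.CHAIN_APPROX_NONE)[0],key=cv2.contourArea).reshape(-1,2)
R=cv2.minAreaRect((px2w('wrist',c,.0195,o)[:,:2]*1000).astype(np.float32));print('sleeve',R)
# white bay: extent of not-red bounded
mr=((r>60)&(r>2*g)&(r>1.9*b)).astype(np.uint8)
c=max(cv2.findContours(mr,cv2.RETR_EXTERNAL,cv2.CHAIN_APPROX_NONE)[0],key=cv2.contourArea).reshape(-1,2)
print('tray',cv2.minAreaRect((px2w('wrist',c,.0115,o)[:,:2]*1000).astype(np.float32)))
foot(im,o,(.6365,.201),.0255)
E
```

```text
40.675 [0.6401 0.2802 0.221 ]
sleeve ((638.0619506835938, 272.83856201171875), (34.590396881103516, 17.0496883392334), 88.90355682373047)
tray ((616.6994018554688, 240.50640869140625), (160.32867431640625, 96.13489532470703), 88.76982879638672)
((638.388671875, 209.079345703125), (36.91786575317383, 24.59747314453125), 84.15035247802734)
.............................................
.............................................
.............................................
.............................................
.............................................
.............................................
.............................................
...................##########................
.....................####.###................
...................#######...................
...................##########................
...................##########................
...................###....###................
..........................###................
..................##.......##................
.............................................
.............................................
.............................................
.............................................
.............................................
.............................................
.............................................
.............................................
.............................................
```

```bash
python3 - <<'E'
from h import *
print(robot.hand_in())
E
```

```text
the job is handed in; nothing more can be done
None
```

Both desk kits are made up and the job is handed in, at about 41 s of the 120 s. Wrist-camera checks showed both pens in their grooves and both stamps and the eraser within about 2 mm of their bay centres; I never moved the mug or the ink bottle.

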